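Take a fly-press punch out of its storage block and stand it on the bolster plate

ROBOT

A 6-joint arm with a two-finger parallel gripper is mounted at the origin on the work surface. World frame = base frame: x ahead of the robot, y to its left, z up, the work surface at z = 0. Lengths are in m, angles in rad, forces in N, time in s.
With the tool pointing down it reaches from about 0.325 to 0.85 m from the base axis. Payload 4.4 kg.
Tool frame: the origin (TCP) lies on the centre line of the jaws, within the pads' length; the fingertips stand 22 mm ahead of it and the grasp point (between the pads) lies 3 mm ahead of it; z points along the fingers, y is the line along which they close (so a half turn about z gives the same grasp; the last joint's range is limited). The gripper opens to 94 mm and grips with 3 to 60 N. Pads are 16 mm wide; open, the fingers measure 119 mm over their backs; the gripper's body (75 mm by 177 mm) begins 78 mm behind the grasp point.
Start: joints at [-1.274, 0.207, 1.542, -0, 1.393, -0.15], TCP at [0.248, -0.519, 0.227] pointing down, gripper open.
Joint ranges: [-2.73, 2.73], [-0.86, 2.22], [0.23, 2.46], [-1.11, 4.25], [0.08, 2.63], [-2.82, 2.82]. Speed limits (rad/s): [2.79, 2.79, 3.14, 3.14, 3.14, 3.14].

INTERFACE

Orientations are given as a rotation vector (axis times angle).
In Python, from station import telemetry, viewer, r gives the robot as it stands.
- The arm moves only by the tool apply_moves, never from a script. Its argument "series" is text: rows parted by semicolons, each of 4 numbers parted by spaces: the shift along the world's x, y, z in mm, then the turn about the world's z in degrees. A call has 1 to 5 rows; each row is the pose to reach, as a shift and turn from the pose commanded when the call began; what a row does not reach only later rows make up. A row lasts 1/12 s, in which the tool goes at most 41.7 mm and 7.16 degrees, less where a joint would pass 70% of its speed; a pose out of reach is approached as far as the arm can. A call with a gripper value outside its range is refused whole. "claw" is the opening in per cent of the stroke, from 0 (shut) to 100 (fully open), set as the call begins (left out, the last holds). The fingers move at their own pace and stop on an object; "newtons" is the grip in N (left out, the last holds). Time passes only in rows, so rows that repeat a pose let the fingers close. It gives the time, the measured TCP pose, the force, the opening and the grip force at its end, in the units of the state.
- telemetry.state(): the state, without advancing time (a new reading comes with each control period).
- viewer.camera(name): name is "scene" or "top"; returns the picture (480x640x3 uint8, blue, green, red); there is no depth.
- viewer.camera_info(name): a dict with "intrinsics" (3x3 intrinsics, pixels), "D" ([k1, k2, p1, p2, k3] as OpenCV has them; the pictures are not rectified), "R" (3x3) and "t" (3): a world point X has camera coordinates R X + t. Camera axes: x right, y down, z forward; pixel columns grow to the right and rows downward; lengths in m; the calibration is good to about 2 mm. A picture is of the moment at which its call begins. camera_info takes no time and is no camera call.
- r.job_done(): hands the job in; it is judged then, once.
The state is a dict: "time_s": time; "joints": joint angles; "qd": joint speeds; "joint_efforts": joint torques, N m; "tcp_pos": TCP position; "eef_rot": TCP orientation; "wrist_force": force on the tool from outside, world axes, zero at the start; "ft_torque": the same for the moment, N m; "grip_width": finger opening in m; "grasp_force": force on a finger pad.
Only numpy, scipy, OpenCV 4.12 (cv2) and the standard library are available. Lean on these libraries where they do the work, as an engineer would, in place of code of your own. Each camera call takes 0.05 s, during which the arm holds its last target. There are 200 camera calls.

TASK

Take the press punch with the tall round shank: lift it by its shank straight up out of its pocket in the wooden storage block and, keeping it upright, set it down without dropping it on the middle of the square bolster plate, then let go. Leave the other two punches in their pockets.

Things in the scene. Friction and masses are not known exactly. Their poses are not given: they have to be found in the camera images.
- punch: Steel punch to move, 0.4 kg: square base 44 x 44 x 20 mm, round shank 20 mm diameter, 45 mm tall on its centre. Base sits flush in a 47 mm square pocket 20 mm deep in a fixed wooden block (90 x 250 mm, top 34 mm above bench) with three punches in a row 80 mm apart, any order. Origin: centre of base underside, 14 mm above bench at start; z up, x across the row, y along it.
- bolster: Bolster plate, the target: bright square metal plate 120 x 120 mm, 15 mm thick, small dark bolt hole at each corner, fixed flat on the bench, on the robot's left or right, with the wooden block on the other side. (A loose round plate elsewhere is not it.) Origin: centre of its underside, at bench height; z up.
- blade_punch: Another punch in the block, to be left there: same square base, with a flat blade-like tang on top, 10 mm (x) by 38 mm (y), 45 mm tall. Origin: centre of the underside of the base; z up.
- stub_punch: Another punch in the block, to be left there: same square base, with a wide low round stub on top, 36 mm in diameter, 14 mm tall. Origin: centre of the underside of the base; z up.
Not all that is in view belongs to the job. What is shaped like the punch but green or pink is not meant.

How it is judged:
By the outcome, as a careful person would: the job done as asked, in the order asked, and still so for the second after the job is handed in, with the robot touching nothing.
It also fails if it takes over 42 s, if anything falls off the work surface, if the arm or the gripper's body presses on something with over 40 N, if the wrist force passes 120 N, or if a joint passes its speed limit or range.

## Working session

There is one attempt and no reset: what is moved stays moved. The work goes in short steps, Python scripts to look and compute and a tool call to move; the robot and the scene stay as the last step left them, time stands still between calls to the robot, and variables do not carry over. Pictures are saved under pics/ and viewed, at most 10 in all, crops included, and the job is handed in when it is done.

Besides the shell and the picture viewer there is one more tool, called after "Request:" by a JSON object that holds its "op" and its "data". apply_moves: Moves the arm, as the interface text tells. Its arguments: {"type":"object","properties":{"series":{"type":"string"},"claw":{"type":"number"},"newtons":{"type":"number"}},"required":["series"]}

```bash
mkdir -p pics; python3 - <<'E'
from station import telemetry, viewer, r
import cv2
for n in("scene","top"):
    cv2.imwrite(f"pics/{n}0.png",viewer.camera(n))
    i=viewer.camera_info(n);print(n,i)
print(telemetry.state())
E
```

```text
scene {'intrinsics': array([[601.22214018,   0.        , 322.92772266],
       [  0.        , 601.22214018, 245.20693209],
       [  0.        ,   0.        ,   1.        ]]), 'D': array([-0.0697322,  0.       ,  0.       ,  0.       ,  0.       ]), 'R': array([[-0.05800467,  0.99830294,  0.00516627],
       [ 0.81220548,  0.05019958, -0.58120758],
       [-0.58048059, -0.02951668, -0.81373894]]), 't': array([ 0.02246045, -0.40655854,  1.56493002])}
top {'intrinsics': array([[535.27071378,   0.        , 320.02723408],
       [  0.        , 535.27071378, 227.209884  ],
       [  0.        ,   0.        ,   1.        ]]), 'D': array([-0.02398738,  0.        ,  0.        ,  0.        ,  0.        ]), 'R': array([[ 0.01408188, -0.99944186,  0.03029304],
       [-0.9892297 , -0.01833954, -0.14521797],
       [ 0.14569248, -0.02792183, -0.98893583]]), 't': array([-0.02440211,  0.52867288,  0.81609833])}
{'time_s': 0.1, 'joints': array([-1.27450740e+00,  2.07346423e-01,  1.54275267e+00, -2.99087683e-06,
        1.39351331e+00, -1.50497744e-01]), 'qd': array([-2.43370151e-04, -2.34200418e-03, -3.52121736e-03, -1.65845762e-03,
        2.30006302e-05, -2.29146486e-04]), 'joint_efforts': array([-1.26466807e-04, -3.71866930e+01, -2.82293540e+01,  6.99616852e-02,
        3.11503094e-02, -5.30599470e-05]), 'tcp_pos': array([ 0.24823417, -0.51792042,  0.22642798]), 'eef_rot': array([-3.06156386e+00, -6.95542736e-01,  2.35526139e-04]), 'wrist_force': array([ 0.10231212, -0.03668112, -1.13676402]), 'ft_torque': array([ 0.06442632, -0.01810395, -0.00694413]), 'grasp_force': 0.0, 'grip_width': 0.09423575731317047}
```

View pics/top0.png

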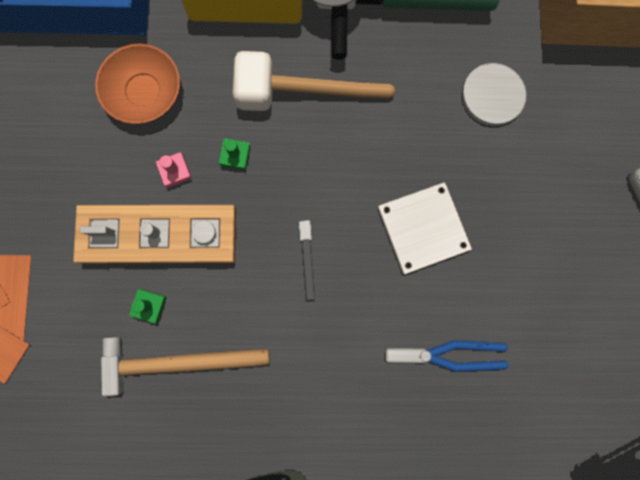

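View pics/scene0.png

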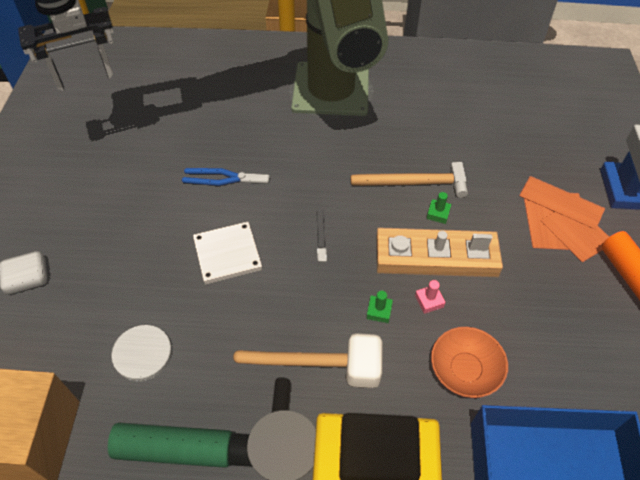

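The top view shows the block on the left (pixel columns 75–235, rows 205–265). In it are the blade punch (~103,233), the round-shank punch (~152,233) and the stub punch (~205,233). The bolster is centred near (425,228). The scene view agrees. Next I'll measure on enlarged crops.

```bash
cat > h.py <<'E'
from station import telemetry, viewer, r
import cv2, numpy as np
def world(n,pts,z):
    i=viewer.camera_info(n);R=np.array(i["R"]);t=np.array(i["t"])
    u=cv2.undistortPoints(np.array(pts,float).reshape(-1,1,2),i["intrinsics"],i["D"]).reshape(-1,2)
    d=np.c_[u,np.ones(len(u))]@R; c=-R.T@t
    return c+d*((z-c[2])/d[:,2])[:,None]
def pix(n,P):
    i=viewer.camera_info(n)
    return cv2.projectPoints(np.array(P,float).reshape(-1,1,3),cv2.Rodrigues(np.array(i["R"]))[0],np.array(i["t"]),i["intrinsics"],i["D"])[0].reshape(-1,2)
E
python3 - <<'E'
from h import *
a=cv2.imread("pics/top0.png");b=cv2.imread("pics/scene0.png")
c1=cv2.resize(a[200:270,70:240],None,fx=4.6,fy=4.6,interpolation=cv2.INTER_CUBIC)
c2=cv2.resize(b[220:280,370:510],None,fx=4.6,fy=4.6,interpolation=cv2.INTER_CUBIC)
o=np.zeros((c1.shape[0]+c2.shape[0],800,3),np.uint8)
o[:c1.shape[0],:c1.shape[1]]=c1;o[c1.shape[0]:,:c2.shape[1]]=c2
print(o.shape,c1.shape);cv2.imwrite("pics/c.png",o)
# bolster: threshold bright, in both views
for n,im,(x0,y0,x1,y1) in(("top",a,(370,175,480,280)),("scene",b,(185,215,270,290))):
    g=cv2.cvtColor(im,cv2.COLOR_BGR2GRAY)[y0:y1,x0:x1]
    m=(g>140).astype(np.uint8);cs,_=cv2.findContours(m,0,2);k=max(cs,key=cv2.contourArea)
    bx=cv2.boxPoints(cv2.minAreaRect(k)) if n=="top" else cv2.approxPolyDP(k,5,True).reshape(-1,2)
    w=world(n,bx+np.array([x0,y0]),.015);print(n,w.round(4).tolist(),w.mean(0),np.linalg.norm(w-np.roll(w,1,0),axis=1))
w=world("top",[(77,206),(234,206),(233.5,262),(75.5,261)],.034);print(w.round(4))
print(world("top",[(173,180),(235,165),(147,315)],0.0))
E
```

```text
(598, 800, 3) (322, 782, 3)
top [[0.571, -0.1113, 0.015], [0.6176, -0.2252, 0.015], [0.5014, -0.2673, 0.015], [0.4569, -0.1548, 0.015]] [ 0.53671098 -0.18966325  0.015     ] [0.122036   0.12308477 0.12359728 0.1209536 ]
scene [[0.4596, -0.1572, 0.015], [0.5013, -0.2692, 0.015], [0.6159, -0.2236, 0.015], [0.5756, -0.1174, 0.015]] [ 0.53812124 -0.19184133  0.015     ] [0.12267611 0.11954305 0.12336265 0.11363664]
[[0.5569 0.374  0.034 ]
 [0.5617 0.1231 0.034 ]
 [0.4715 0.1205 0.034 ]
 [0.4687 0.3694 0.034 ]]
[[0.61040985 0.23163429 0.        ]
 [0.63853153 0.12863893 0.        ]
 [0.3857096  0.26167374 0.        ]]
```

View pics/c.png

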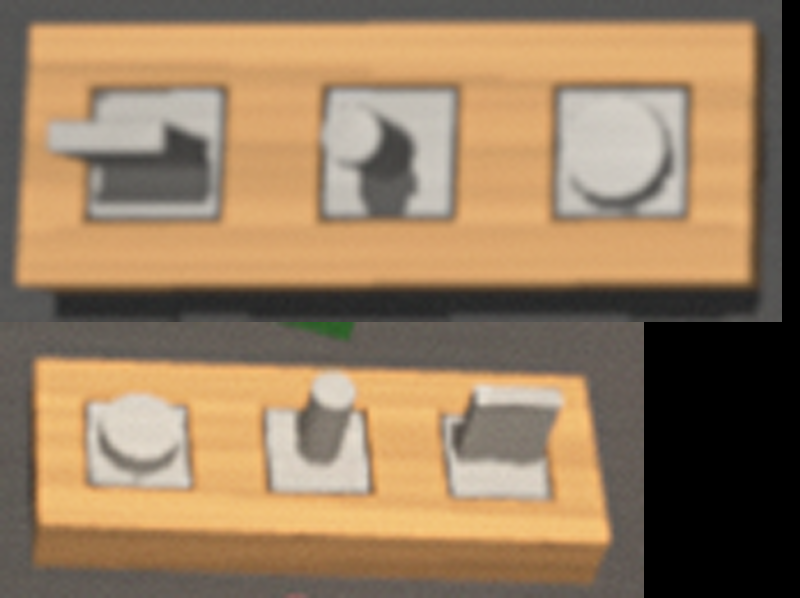

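The crop shows the round-shank punch in the middle pocket. In the top view its shank top is near crop (355,136) and its base corners average (390,152). In the scene view the shank top is near (334,389).

```bash
python3 - <<'E'
from h import *
f=lambda p,x,y:(np.array(p,float)+.5)/4.6-.5+[x,y]
print("shank top",world("top",f([(355,136)],70,200),.079),world("scene",f([(334,389-322)],370,220),.079))
for n,p in(("top",f([(326,87),(460,87),(455,217),(319,217)],70,200)),("scene",f([(265,87),(365,90),(373,171),(274,172)],370,220))):
    w=world(n,p,.034);print(n,w.mean(0),np.linalg.norm(w-np.roll(w,1,0),axis=1)); 
w=world("top",f([(30,24),(753,22),(755,287),(16,286)],70,200),.034);print("block",w.round(4).tolist(),w.mean(0))
e=(w[0]+w[3]-w[1]-w[2]);print("row yaw deg",np.degrees(np.arctan2(-e[0],e[1])))
R=cv2.Rodrigues(telemetry.state()["eef_rot"])[0];print(R.round(3),"yaw of tool y",np.degrees(np.arctan2(R[1,1],R[0,1])))
E
```

```text
shank top [[0.51525554 0.24696081 0.079     ]] [[0.51488051 0.24508405 0.079     ]]
top [0.51616474 0.24789982 0.034     ] [0.04542063 0.04638442 0.04545744 0.04671726]
scene [0.51617653 0.24590305 0.034     ] [0.0464391  0.04521102 0.04432185 0.04404004]
block [[0.5587, 0.3755, 0.034], [0.5643, 0.1243, 0.034], [0.4715, 0.1201, 0.034], [0.4674, 0.3731, 0.034]] [0.51546244 0.24824272 0.034     ]
row yaw deg 1.0939482637328386
[[ 0.902  0.432 -0.001]
 [ 0.432 -0.902  0.002]
 [ 0.    -0.002 -1.   ]] yaw of tool y -64.4009618426912
```

Both views agree to 2 mm: punch at (0.5155, 0.2465), row yaw about 1°, bolster centre (0.537, -0.1905). I'll move over to the punch and close across the row.

Request:
{"op": "apply_moves", "data": {"series": "13 38 0 6.5;26 76 0 13;39 114 0 19.5;52 152 0 26;65 190 0 32.5", "claw": 55}}

```text
time_s: 0.52
tcp_pos: [0.3134, -0.3265, 0.2268]
eef_rot: [-2.742, -1.531, -0.0]
wrist_force: [1.6, 0.1, 0.9]
grip_width: 0.0642
grasp_force: 0.0
```

Request:
{"op": "apply_moves", "data": {"series": "13 38 0 6.5;26 76 0 13;39 114 0 19.5;52 152 0 26;65 190 0 33"}}

```text
time_s: 0.93
tcp_pos: [0.3783, -0.1365, 0.2272]
eef_rot: [-2.194, -2.248, -0.0]
wrist_force: [0.5, 0.1, -0.4]
grip_width: 0.0514
grasp_force: 0.0
```

Request:
{"op": "apply_moves", "data": {"series": "13 38 0 0;26 76 0 0;39 114 0 0;52 152 0 0;65 190 0 0"}}

```text
time_s: 1.35
tcp_pos: [0.4433, 0.0536, 0.2273]
eef_rot: [2.2, 2.243, -0.0]
wrist_force: [0.8, -1.1, 1.1]
grip_width: 0.052
grasp_force: 0.0
```

Request:
{"op": "apply_moves", "data": {"series": "14 38 0 0;28 76 0 0;42 114 0 0;56 152 0 0;70 190 0 0"}}

```text
time_s: 1.77
tcp_pos: [0.5133, 0.2435, 0.2268]
eef_rot: [-2.199, -2.243, 0.001]
wrist_force: [0.6, -1.2, 0.0]
grip_width: 0.0518
grasp_force: 0.0
```

Request:
{"op": "apply_moves", "data": {"series": "2 4 -30 0;2 4 -60 0;2 4 -90 0;2 4 -110 0;2 4 -110 0"}}

```text
time_s: 2.18
tcp_pos: [0.5107, 0.2442, 0.1113]
eef_rot: [-2.195, -2.239, 0.017]
wrist_force: [-0.5, 0.3, -0.7]
grip_width: 0.0518
grasp_force: 0.0
```

```bash
python3 - <<'E'
from h import *
a=viewer.camera("top");b=viewer.camera("scene")
s=telemetry.state();print(s["tcp_pos"],s["eef_rot"],s["wrist_force"],cv2.Rodrigues(s["eef_rot"])[0].round(3))
x,y=[int(v) for v in pix("top",[s["tcp_pos"]])[0]];u,v=[int(q) for q in pix("scene",[s["tcp_pos"]])[0]]
c=lambda i,x,y:cv2.resize(i[max(0,y-60):y+60,max(0,x-45):x+45],(390,520),interpolation=cv2.INTER_CUBIC)
print(x,y,u,v);cv2.imwrite("pics/d.png",np.hstack([c(a,x,y),c(b,u,v)]))
E
```

```text
[0.51466729 0.24522744 0.11663798] [-2.19919041 -2.24171537  0.00344196] [ 0.21672684 -0.13610689 -1.02355401] [[-0.019  1.    -0.002]
 [ 1.     0.019 -0.001]
 [-0.001 -0.002 -1.   ]]
140 225 445 222
```

View pics/d.png

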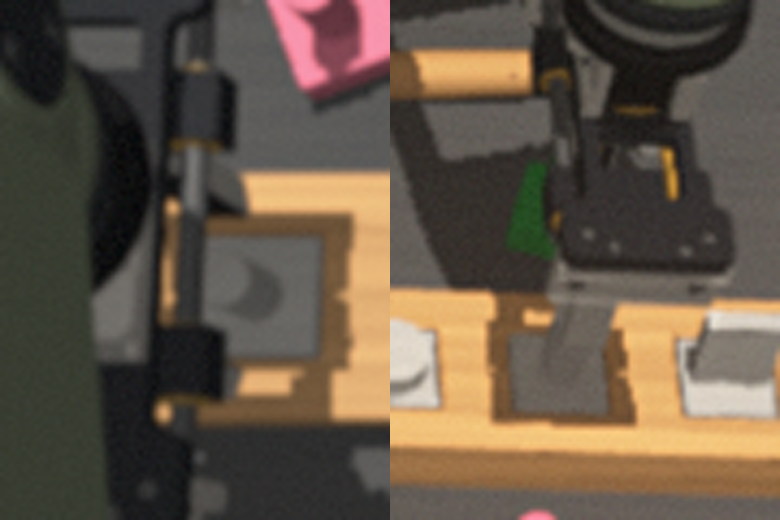

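The jaws sit over the middle punch, straddling its shank across the row, and nothing is in the way. I'll descend and grip gently.

Request:
{"op": "apply_moves", "data": {"series": "1 1 -15 0;1 1 -30 0;1 1 -42 0;1 1 -50 0;1 1 -55 0"}}

```text
time_s: 2.7
tcp_pos: [0.5167, 0.2464, 0.0625]
eef_rot: [2.2, 2.242, 0.001]
wrist_force: [0.1, 0.5, -0.6]
grip_width: 0.0516
grasp_force: 0.0
```

Request:
{"op": "apply_moves", "data": {"series": "0 0 0 0;0 0 0 0;0 0 0 0;0 0 0 0;0 0 0 0", "claw": 0, "newtons": 20}}

```text
time_s: 3.12
tcp_pos: [0.517, 0.2466, 0.0632]
eef_rot: [2.2, 2.242, 0.002]
wrist_force: [-0.6, -0.1, 0.2]
grip_width: 0.0219
grasp_force: 0.0
```

Request:
{"op": "apply_moves", "data": {"series": "0 0 0 0;0 0 0 0;0 0 0 0;0 0 0 0;0 0 0 0"}}

```text
time_s: 3.53
tcp_pos: [0.5167, 0.2466, 0.063]
eef_rot: [2.2, 2.243, 0.001]
wrist_force: [-1.7, 0.2, 4.8]
grip_width: 0.0196
grasp_force: 20.0
```

Gripped at 19.6 mm, which matches the 20 mm shank. I'll firm up the grip and lift slowly.

Request:
{"op": "apply_moves", "data": {"series": "0 0 0 0;0 0 0 0;0 0 2 0;0 0 4 0;0 0 6 0", "newtons": 40}}

```text
time_s: 3.95
tcp_pos: [0.5154, 0.2461, 0.0673]
eef_rot: [-2.199, -2.242, 0.003]
wrist_force: [0.6, -0.6, -3.7]
grip_width: 0.0195
grasp_force: 40.0
```

Request:
{"op": "apply_moves", "data": {"series": "0 0 4 0;0 0 8 0;0 0 13 0;0 0 18 0;0 0 24 0"}}

```text
time_s: 4.37
tcp_pos: [0.5164, 0.2464, 0.0929]
eef_rot: [-2.2, -2.243, 0.0]
wrist_force: [0.1, -0.0, -3.6]
grip_width: 0.0191
grasp_force: 40.0
```

Request:
{"op": "apply_moves", "data": {"series": "0 0 14 0;0 0 30 0;0 0 46 0;0 0 60 0;0 0 70 0"}}

```text
time_s: 4.78
tcp_pos: [0.5173, 0.2467, 0.1647]
eef_rot: [2.199, 2.242, 0.004]
wrist_force: [0.6, 0.4, -3.5]
grip_width: 0.0191
grasp_force: 40.0
```

```bash
python3 - <<'E'
from h import *
a=viewer.camera("scene");s=telemetry.state();print(s["tcp_pos"],s["wrist_force"],s["grip_width"],s["grasp_force"],s["ft_torque"])
u,v=[int(q) for q in pix("scene",[s["tcp_pos"]])[0]]
cv2.imwrite("pics/e.png",cv2.resize(a[v-60:v+80,u-80:u+80],None,fx=4,fy=4,interpolation=cv2.INTER_CUBIC));print(u,v)
E
```

```text
[0.51840645 0.24710705 0.16658926] [ 0.24628896 -0.05208215 -2.3138685 ] 0.01919503388662717 39.99872088432312 [ 0.05750001 -0.11128192 -0.01562741]
451 207
```

View pics/e.png

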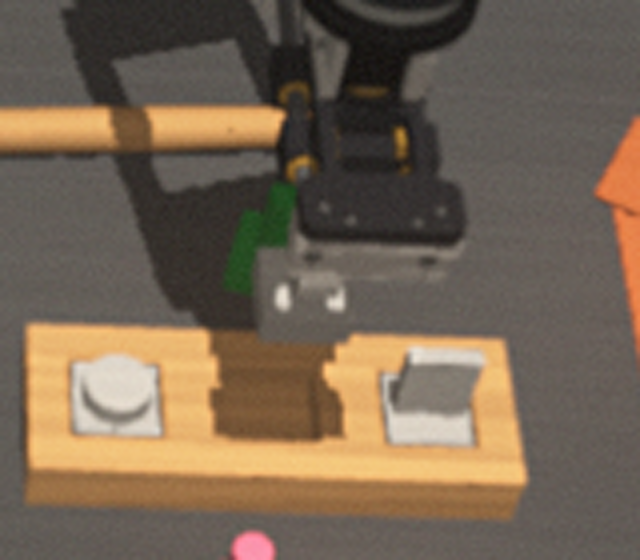

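The punch is lifted out upright (crop ~(305,290)). The stub and blade punches are still in their pockets. I'll move to the bolster.

Request:
{"op": "apply_moves", "data": {"series": "0 -15 0 0;1 -40 0 0;2 -70 0 0;4 -105 0 0;6 -140 0 0"}}

```text
time_s: 5.25
tcp_pos: [0.5218, 0.1055, 0.1621]
eef_rot: [-2.198, -2.244, 0.001]
wrist_force: [0.6, -0.2, -3.0]
grip_width: 0.0194
grasp_force: 40.0
```

Request:
{"op": "apply_moves", "data": {"series": "2 -35 0 0;3 -70 0 0;5 -105 0 0;6 -140 0 0;8 -172 0 0"}}

```text
time_s: 5.67
tcp_pos: [0.5298, -0.0675, 0.1622]
eef_rot: [-2.2, -2.242, 0.001]
wrist_force: [1.9, -0.6, -3.6]
grip_width: 0.0193
grasp_force: 40.0
```

Request:
{"op": "apply_moves", "data": {"series": "2 -35 0 0;3 -65 0 0;4 -90 0 0;5 -110 0 0;5 -125 0 0"}}

```text
time_s: 6.08
tcp_pos: [0.5351, -0.1926, 0.1621]
eef_rot: [-2.202, -2.241, 0.001]
wrist_force: [-0.1, 0.6, -3.6]
grip_width: 0.0192
grasp_force: 40.0
```

Request:
{"op": "apply_moves", "data": {"series": "0 0 -15 0;0 0 -35 0;0 0 -55 0;0 0 -70 0;0 0 -80 0"}}

```text
time_s: 6.5
tcp_pos: [0.5339, -0.1895, 0.0801]
eef_rot: [-2.197, -2.24, 0.001]
wrist_force: [0.1, -0.4, -3.7]
grip_width: 0.0194
grasp_force: 40.0
```

```bash
python3 - <<'E'
from h import *
a=viewer.camera("scene");b=viewer.camera("top");s=telemetry.state();print(s["tcp_pos"],s["wrist_force"],s["grip_width"],s["grasp_force"],s["eef_rot"])
p=np.array(s["tcp_pos"])
for n,i in(("scene",a),("top",b)):
    u,v=pix(n,[[.5374,-.1908,.015]])[0].astype(int);cv2.imwrite(f"pics/f_{n}.png",cv2.resize(i[v-60:v+60,u-60:u+60],(390,390),interpolation=cv2.INTER_CUBIC));print(n,u,v)
cv2.imwrite("pics/f.png",np.hstack([cv2.imread("pics/f_scene.png"),cv2.imread("pics/f_top.png")]))
E
```

```text
[ 0.53355513 -0.18929035  0.08002154] [-0.7624413   0.19086352 -3.42896225] 0.019529817691498908 39.99896049499512 [-2.19598851e+00 -2.23924395e+00  2.20730141e-03]
scene 227 250
top 425 226
```

View pics/f.png

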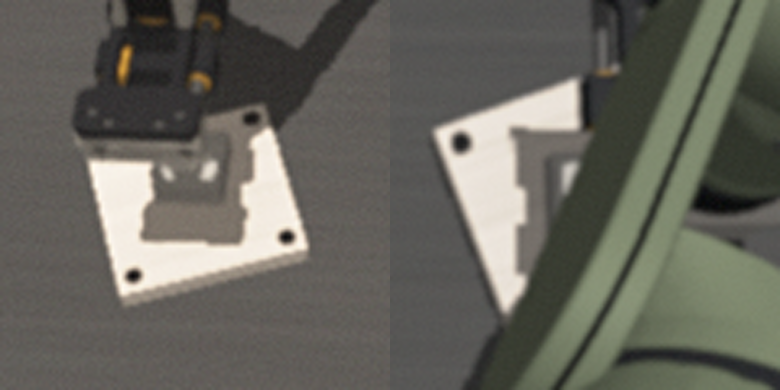

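The punch is upright over the plate, its base about 16 mm above it. I'll correct +3 mm in x and -2 mm in y, then descend slowly, watching the force.

Request:
{"op": "apply_moves", "data": {"series": "1 -1 -3 0;2 -1 -6 0;3 -2 -9 0;3 -2 -11 0;3 -2 -12 0"}}

```text
time_s: 7.02
tcp_pos: [0.5387, -0.1927, 0.0707]
eef_rot: [2.2, 2.242, 0.0]
wrist_force: [-0.1, -0.2, -3.4]
grip_width: 0.0194
grasp_force: 40.0
```

Request:
{"op": "apply_moves", "data": {"series": "0 0 0 0;0 0 -0.5 0;0 0 -1 0;0 0 -1.5 0;0 0 -1.5 0"}}

```text
time_s: 7.43
tcp_pos: [0.5384, -0.1925, 0.0689]
eef_rot: [-2.2, -2.243, 0.0]
wrist_force: [0.8, 0.0, -3.6]
grip_width: 0.0196
grasp_force: 40.0
```

Request:
{"op": "apply_moves", "data": {"series": "0 0 -0.5 0;-0.5 0.5 -1 0;-0.5 0.5 -1.5 0;-0.5 0.5 -2 0;-0.5 0.5 -2 0"}}

```text
time_s: 7.85
tcp_pos: [0.5378, -0.192, 0.0668]
eef_rot: [-2.2, -2.242, 0.0]
wrist_force: [-0.1, 0.9, -3.2]
grip_width: 0.019
grasp_force: 40.0
```

Request:
{"op": "apply_moves", "data": {"series": "0 0 -0.5 0;0 0 -0.5 0;0 0 -1 0;0 0 -1 0;0 0 -1 0"}}

```text
time_s: 8.27
tcp_pos: [0.5379, -0.1921, 0.0659]
eef_rot: [-2.2, -2.243, 0.0]
wrist_force: [0.4, 0.0, -4.1]
grip_width: 0.0195
grasp_force: 40.0
```

Request:
{"op": "apply_moves", "data": {"series": "0 0 -0.5 0;0 0 -0.5 0;0 0 -1 0;0 0 -1 0;0 0 -1 0"}}

```text
time_s: 8.68
tcp_pos: [0.5379, -0.1921, 0.0649]
eef_rot: [-2.2, -2.243, 0.0]
wrist_force: [-0.5, -0.4, -4.1]
grip_width: 0.0196
grasp_force: 40.0
```

Request:
{"op": "apply_moves", "data": {"series": "0 0 -0.3 0;0 0 -0.6 0;0 0 -0.6 0;0 0 -0.6 0;0 0 -0.6 0"}}

```text
time_s: 9.1
tcp_pos: [0.5379, -0.192, 0.0643]
eef_rot: [-2.2, -2.243, -0.0]
wrist_force: [-0.6, -0.3, -4.1]
grip_width: 0.0194
grasp_force: 40.0
```

Request:
{"op": "apply_moves", "data": {"series": "0 0 -0.3 0;0 0 -0.6 0;0 0 -0.6 0;0 0 -0.6 0;0 0 -0.6 0"}}

```text
time_s: 9.52
tcp_pos: [0.538, -0.1921, 0.0641]
eef_rot: [2.2, 2.243, -0.0]
wrist_force: [-0.8, -0.3, -0.5]
grip_width: 0.0194
grasp_force: 40.0
```

The force rose by about 3.6 N, so the plate is taking the weight. One small step more, then release.

Request:
{"op": "apply_moves", "data": {"series": "0 0 -0.3 0;0 0 -0.3 0;0 0 -0.3 0;0 0 -0.3 0"}}

```text
time_s: 9.85
tcp_pos: [0.538, -0.1921, 0.0641]
eef_rot: [2.2, 2.243, -0.0]
wrist_force: [-3.4, 0.3, 5.2]
grip_width: 0.0198
grasp_force: 40.0
```

Request:
{"op": "apply_moves", "data": {"series": "0 0 0 0;0 0 0 0;0 0 0 0;0 0 0 0;0 0 0 0", "claw": 45}}

```text
time_s: 10.27
tcp_pos: [0.5381, -0.1921, 0.0633]
eef_rot: [2.2, 2.242, 0.0]
wrist_force: [-0.6, -0.1, 0.8]
grip_width: 0.0422
grasp_force: 0.0
```

Request:
{"op": "apply_moves", "data": {"series": "0 0 4 0;0 0 10 0;0 0 20 0;0 0 35 0;0 0 55 0"}}

```text
time_s: 10.68
tcp_pos: [0.5372, -0.1917, 0.1187]
eef_rot: [-2.199, -2.241, 0.001]
wrist_force: [0.4, -0.6, 0.1]
grip_width: 0.0421
grasp_force: 0.0
```

Request:
{"op": "apply_moves", "data": {"series": "0 0 30 0;-10 -10 60 0;-20 -40 75 0;-30 -75 75 0;-40 -110 75 0"}}

```text
time_s: 11.1
tcp_pos: [0.499, -0.3037, 0.1973]
eef_rot: [2.193, 2.24, 0.001]
wrist_force: [1.3, -0.4, 0.2]
grip_width: 0.0424
grasp_force: 0.0
```

Request:
{"op": "apply_moves", "data": {"series": "-15 -35 0 0;-30 -70 0 0;-45 -105 0 0;-55 -130 0 0;-55 -130 0 0"}}

```text
time_s: 11.52
tcp_pos: [0.4406, -0.4375, 0.1949]
eef_rot: [2.204, 2.234, -0.004]
wrist_force: [-0.1, -0.2, 0.5]
grip_width: 0.0421
grasp_force: 0.0
```

```bash
python3 - <<'E'
from h import *
a=viewer.camera("scene");b=viewer.camera("top");s=telemetry.state();print(s["time_s"],s["tcp_pos"],s["wrist_force"],s["grip_width"])
o=[]
for n,i in(("scene",a),("top",b)):
    u,v=pix(n,[[.5374,-.1908,.015]])[0].astype(int);o.append(cv2.resize(i[v-60:v+60,u-60:u+60],(390,390),interpolation=cv2.INTER_CUBIC))
    cv2.imwrite(f"pics/g_{n}.png",i);print(n,u,v)
o2=np.zeros((210,780,3),np.uint8);o2[:,:420]=cv2.resize(a[220:290,370:510],(420,210))
cv2.imwrite("pics/g.png",np.vstack([np.hstack(o),o2]))
E
```

```text
11.6167 [ 0.44253465 -0.43300216  0.19431018] [ 0.35942866 -0.05275349  0.40271872] 0.04187990101577659
scene 227 250
top 425 226
```

View pics/g.png

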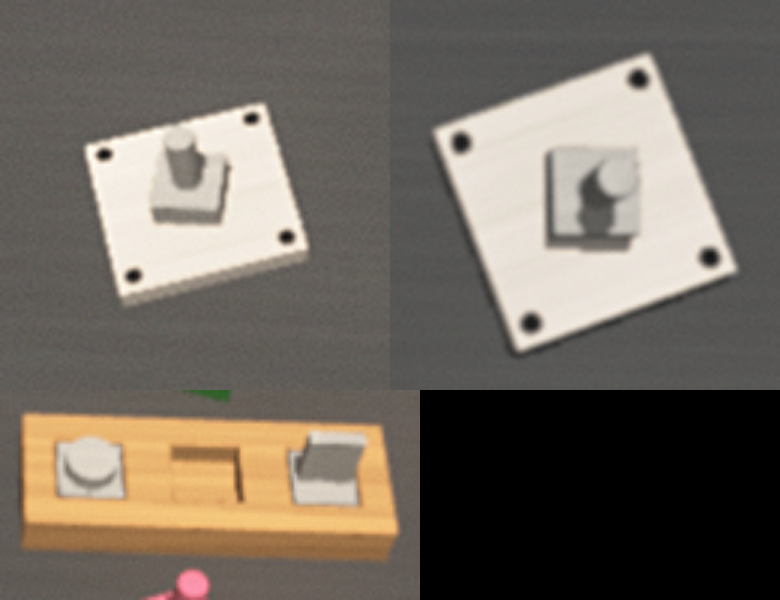

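The punch stands upright on the plate, the gripper is clear, and the other two punches are in their pockets. Top-view pixels: hole mean ≈ crop (585,200), base-top mean ≈ (595,192). I'll check the centring.

```bash
python3 - <<'E'
from h import *
f=lambda p,x,y:(np.array(p,float)+.5)/3.25-.5+[x-60,y-60]
T=lambda p,z:world("top",f(np.array(p)-[390,0],425,226),z).mean(0)
S=lambda p,z:world("scene",f(p,227,250),z).mean(0)
print("top",T([(461,142),(639,79),(710,258),(531,323)],.015),T([(554,147),(640,149),(639,236),(548,235)],.035),T([(615,179)],.08))
print("scene",S([(104,154),(252,118),(287,237),(133,275)],.015),S([(157,160),(228,160),(222,213),(153,211)],.035),S([(180,138)],.08))
E
```

```text
top [ 0.53591352 -0.1898306   0.015     ] [ 0.53708085 -0.19026822  0.035     ] [ 0.53624251 -0.18922946  0.08      ]
scene [ 0.53426019 -0.1927329   0.015     ] [ 0.54148903 -0.19167808  0.035     ] [ 0.53765811 -0.1926802   0.08      ]
```

Centred to about 2 mm, so I'm handing it in.

```bash
python3 -c "
from station import r
print(r.job_done())"
```

```text
the job is handed in; nothing more can be done
None
```

The round-shank punch is standing upright in the middle of the bolster plate (within about 2 mm by the top camera), released with the gripper clear; the other two punches are still in their pockets, and the job was handed in at about 11.6 s.

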